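Lock the filter changer with its transport rod

ROBOT

A 6-joint arm with a two-finger parallel gripper is mounted at the origin on the work surface. World frame = base frame: x ahead of the robot, y to its left, z up, the work surface at z = 0. Lengths are in mm, angles in rad, forces in N, time in s.
With the tool pointing down it reaches from about 300 to 775 mm from the base axis. Payload 14.6 kg.
Tool frame: the origin (TCP) lies midway between the tips of the shut fingers; the grasp point (between the pads) lies manip.grasp_offset behind it (manip.grasp_offset is the distance from the TCP to the grasp point, in mm); z points along the fingers, y is the direction in which the jaws open and shut (so a half turn about z gives the same grasp; the last joint's range is limited). The gripper opens to 94 mm and grips with 3 to 60 N. Pads are 16 mm wide; open, the fingers measure 119 mm over their backs; the gripper's body (75 mm by 177 mm) begins 78 mm behind the grasp point.
Start: joints at [-1.188, 0.3, 1.521, -0, 1.321, -0.067], TCP at [239.124, -495.287, 205.446] pointing down, gripper open.
Joint ranges: [-3.03, 3.03], [-0.79, 2.21], [0.23, 2.52], [-1.04, 4.18], [0, 3.07], [-2.55, 2.55]. Speed limits (rad/s): [2.22, 2.22, 2.57, 3.14, 3.14, 3.14].

INTERFACE

Orientations are given as [roll, pitch, yaw] about the fixed x, y, z axes, in that order (R = Rz(yaw) Ry(pitch) Rx(roll)).
In Python, from cell import monitor, vision, order, manip gives the robot as it stands.
- The arm moves only by the shell command python3 -m jog 'ROWS' [FORCE]. ROWS is JSON, a list of rows, each a list of 7 numbers: the shift along the tool's x, y, z in cm, then the turn, a rotation vector about the tool's x, y, z in rad, then the opening in per cent of the stroke, from 0 (shut) to 100 (fully open). In form: [[tx, ty, tz, rx, ry, rz, jaw], ...]. A call has 1 to 8 rows; each row shifts and turns the commanded pose from where the row before left it, along the tool's axes as they then stand; what a row does not reach is not made up. A row lasts 1/10 s, in which the tool goes at most 50 mm and 8.59 degrees, less where a joint would pass 70% of its speed; a pose out of reach is approached as far as the arm can. A call is refused whole if a number of a shift passes 5 or a number of a turn 0.15, either way. A call with a gripper value outside its range is refused whole. The fingers move at their own pace and stop on an object; FORCE is the grip in N (left out, the last holds). Time passes only in rows, so rows that do not move let the fingers close. It gives the time, the measured TCP pose, the force and the opening at its end, in the units of the state.
- monitor.read_state(): the state, without advancing time (a new reading comes with each control period).
- vision.camera(name): name is "side" or "top" or "wrist"; returns a dict with "color" (420x560x3 uint8, blue, green, red), "fx", "fy", "cx", "cy" (pixels), "distortion" ([k1, k2, p1, p2, k3] as OpenCV has them; the pictures are not rectified), "cam_to_world" (4x4, takes a point from camera to world coordinates); the wrist camera has in their place "tool_from_camera" (4x4, takes a point from camera to tool coordinates, whose origin is the TCP and whose axes are the flange's). Camera axes: x right, y down, z forward; pixel columns grow to the right and rows downward; lengths in mm; the calibration is good to about 2 mm. A picture is of the moment at which its call begins: read the wrist's pose just before it. There is no depth.
- order.sign_off(): hands the job in, once; it reports no verdict.
The state is a dict: "clock": time; "joints": joint angles; "qd": joint speeds; "effort": joint torques, N m; "eef_pos": TCP position; "eef_rot": TCP orientation; "wrist_force": force on the tool from outside, world axes, zero at the start; "moment": the same for the moment, N m; "finger_gap": finger opening in mm.
Only numpy, scipy, OpenCV 4.12 (cv2) and the standard library are available. Lean on these libraries where they do the work, as an engineer would, in place of code of your own. Each camera call takes 0.05 s, during which the arm holds its last target.

TASK

Get the microscope's filter changer ready for transport: move both filter slides so that their upright lugs stand in line with the two fixed lugs, then push the steel locking rod along its trough and through all the lugs until it is fully home in the blind end lug. Leave both slides locked on the rod and do not disturb the bottle, the dish or the box standing around.

Things in the scene. Friction and masses are not known exactly. Their poses are not given: they have to be found in the camera images.
- changer: Filter changer, fixed to the bench: white bed 216 x 172 x 12 mm, two fixed white lugs, a grey rod trough at its +y side. Origin on the bench under the bed's middle (bed y = -90 to 82 mm); x: along the slides' travel, y: along the rod (pushed towards -y), z up. All lugs: 44 mm wide (x), tops at z = 72; bores 22 mm round, along y, at x = 0, z = 50, 2 mm chamfer at the +y mouths.
- first_bore (a point): Centre of the mouth of the first fixed lug's bore (changer frame 0, 76, 50 mm), axes as the changer's. This lug is 16 mm thick (y = 76 to 60), bored through.
- socket_bottom (a point): Centre of the bottom of the blind end lug's bore (changer frame 0, -78, 50 mm), axes as the changer's; the rod's tip ends here. This lug is 24 mm thick (y = -60 to -84), its bore 18 mm deep.
- trough_end (a point): Middle of the outer end of the trough's floor (changer frame 0, 262, 40 mm). The trough runs from y = 78 to 262 mm, 34 mm wide overall; its flat channel is 26 mm wide, floor at z = 40, two low lips up to z = 46 mm.
- slide_a (a joint): Position (m) of filter slide A, the one nearer the trough (middle line at changer y = 30 mm), along changer +x: 0 with its bore in line, range -0.040 to 0.040. Stays where left (2.5 N friction). Steel plate 128 x 50 x 8 mm, top at z = 20 mm, with a lug in its middle and at each end an upright tab 8 mm thick (x), 40 mm wide (y), z = 20 to 54 mm.
- slide_b (a joint): The same for filter slide B, farther from the trough (middle line at changer y = -30 mm).
- slide_a_bore (a point): Centre of the +y mouth of slide A's lug bore (changer y = 38 mm, z = 50); the aluminium lug is 16 mm thick; moves with the slide.
- slide_b_bore (a point): The same for slide B's lug (changer y = -22 mm, z = 50).
- slide_a_near_tab (a point): Middle of the outer face of slide A's -x tab, at z = 39 mm, 64 mm from the slide's middle; moves with the slide.
- slide_a_far_tab (a point): Middle of the outer face of slide A's +x tab, at z = 39 mm, 64 mm from the slide's middle; moves with the slide.
- slide_b_near_tab (a point): The same for slide B's -x tab.
- slide_b_far_tab (a point): The same for slide B's +x tab.
- rod: The locking rod, loose in the trough: plain steel, 18 mm thick, 168 mm long, about 0.25 kg, its first 5 mm tapered to 14 mm. Origin at its middle, axis along its own y, tip towards -y (it may roll). In the trough its axis is at z = 49 mm; it starts 8 mm or more clear of the first lug. When home, its tail stands 14 mm out of the first lug's mouth face.
- rod_tip (a point): Centre of the rod's tip face.
- rod_tail (a point): Centre of the rod's flat tail face, 168 mm from the tip; the face to push on.
- culture_bottle: Bystander: green glass bottle with a white cap, 64 mm wide, 100 mm high, standing; origin at its foot.
- dish: Bystander: covered glass dish, 90 mm wide, 16 mm high; origin at its foot.
- slide_box: Bystander: closed storage box, grey with a white lid, 90 x 160 x 35 mm; origin at its foot.

How it is judged:
By the outcome, as a careful person would: the job done as asked, in the order asked, and still so for the second after the job is handed in, with the robot touching nothing.
It also fails if it takes over 64 s, if anything falls off the work surface, if the arm or the gripper's body presses on something with over 40 N, if the wrist force passes 120 N, or if a joint passes its speed limit or range.

## Working session

There is one attempt and no reset: what is moved stays moved. The work goes in short steps, Python scripts to look and compute and a shell command to move; the robot and the scene stay as the last step left them, time stands still between calls to the robot, and variables do not carry over. Pictures are saved under pics/ and viewed, and the job is handed in when it is done.

```bash
ls; mkdir -p pics; python3 - <<'E'
from cell import monitor, vision, order, manip
import cv2
print(monitor.read_state()); print(manip.grasp_offset)
for n in ["side","top","wrist"]:
    c=vision.camera(n); cv2.imwrite(f"pics/{n}0.png",c["color"])
    print(n,{k:v for k,v in c.items() if k!="color"})
E
```

```text
pics
{'clock': 0.0, 'joints': array([-1.18760972e+00,  3.00448822e-01,  1.52156253e+00, -4.57137926e-05,
        1.32071772e+00, -6.66081754e-02]), 'qd': array([-0.00063749,  0.00020986,  0.00079638, -0.00056496, -0.00063387,
        0.00077994]), 'effort': array([ 3.03469724e-04, -5.31807554e+01, -3.52737808e+01,  7.08454801e-02,
        2.44062074e-02, -9.88723309e-05]), 'eef_pos': array([ 239.01425066, -495.06121642,  204.90640586]), 'eef_rot': array([-3.14045581e+00, -3.14577773e-05,  4.49806102e-01]), 'wrist_force': array([-0.11227242, -0.0130446 , -0.2853208 ]), 'moment': array([ 0.05785874, -0.00843424,  0.00899424]), 'finger_gap': 93.77845962665039}
18.8
side {'fx': 519.7823278330069, 'fy': 519.7823278330069, 'cx': 278.33078751860114, 'cy': 215.21955789843594, 'distortion': array([-0.04971866,  0.        ,  0.        ,  0.        ,  0.        ]), 'cam_to_world': array([[ 9.99663501e-01, -2.32621263e-02,  1.14786325e-02,
         5.54678064e+02],
       [-2.39735677e-02, -6.59498267e-01,  7.51323701e-01,
        -8.01575759e+02],
       [-9.90724860e-03, -7.51346065e-01, -6.59
[... 531 characters left out ...]
0005589e-01, -9.94314435e-01,
         1.03572395e+03],
       [ 0.00000000e+00,  0.00000000e+00,  0.00000000e+00,
         1.00000000e+00]])}
wrist {'fx': 317.3756427637577, 'fy': 317.3756427637577, 'cx': 279.71644648390514, 'cy': 209.3824541468631, 'distortion': array([-0.04691617,  0.        ,  0.        ,  0.        ,  0.        ]), 'tool_from_camera': array([[ 1.11849878e-03, -9.66364450e-01, -2.57174062e-01,
         7.55565802e+01],
       [ 9.99997272e-01,  1.60825638e-03, -1.69405136e-03,
        -5.76786861e-01],
       [ 2.05067284e-03, -2.57171466e-01,  9.66363613e-01,
        -1.79359038e+02],
       [ 0.00000000e+00,  0.00000000e+00,  0.00000000e+00,
         1.00000000e+00]])}
```

View pics/side0.png

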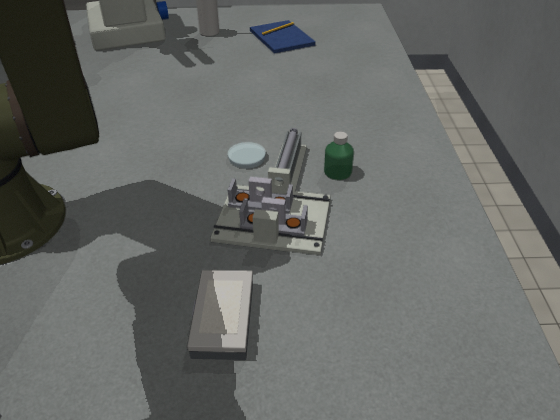

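View pics/top0.png

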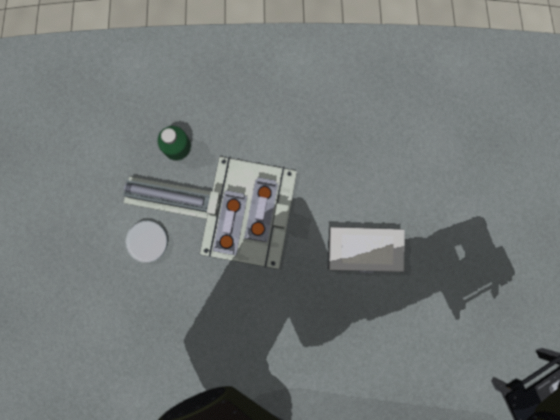

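View pics/wrist0.png

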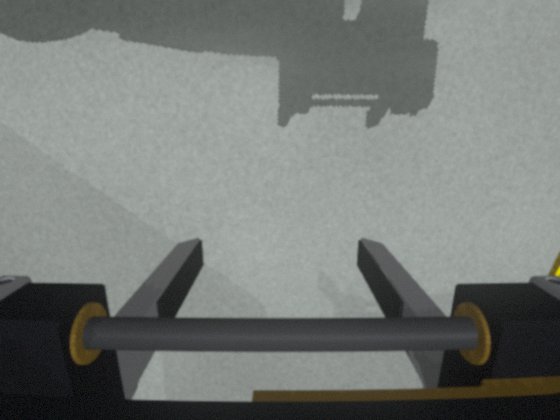

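```bash
python3 - <<'E'
import cv2
t=cv2.imread("pics/top0.png"); s=cv2.imread("pics/side0.png")
cv2.imwrite("pics/top0c.png",cv2.resize(t[140:280,110:310],None,fx=4,fy=4,interpolation=cv2.INTER_CUBIC))
cv2.imwrite("pics/side0c.png",cv2.resize(s[120:260,200:345],None,fx=4.2,fy=4.2,interpolation=cv2.INTER_CUBIC))
E
```

```text
(no output)
```

View pics/top0c.png

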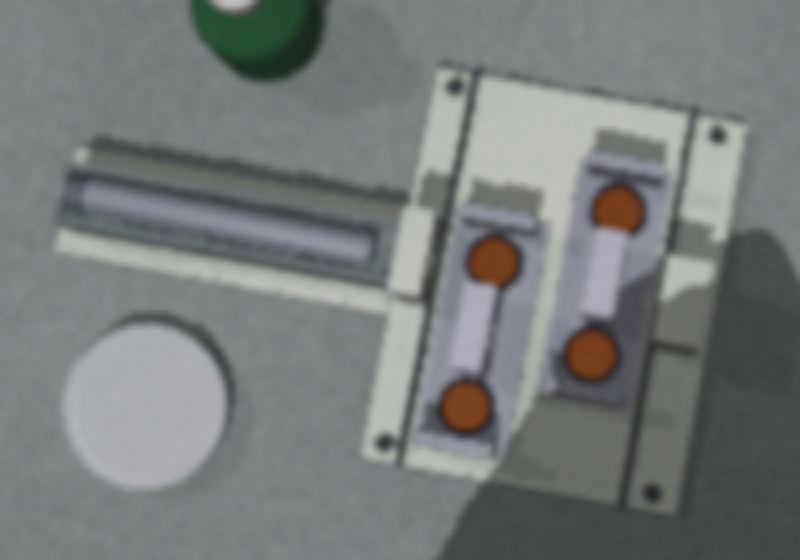

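View pics/side0c.png

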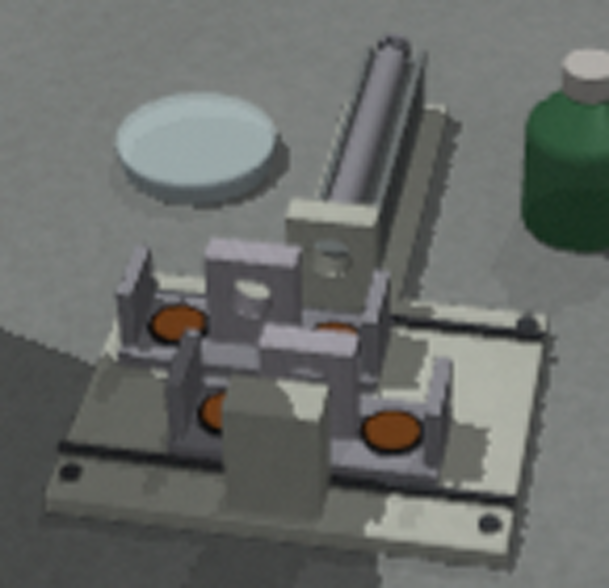

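```bash
cat > h.py <<'E'
import numpy as np, cv2
from scipy.optimize import least_squares
from scipy.spatial.transform import Rotation as R
from cell import vision, monitor
def K(c): return np.array([[c["fx"],0,c["cx"]],[0,c["fy"],c["cy"]],[0,0,1]])
def proj(c,P,T=None):
    T=c["cam_to_world"] if T is None else T
    M=np.linalg.inv(T); r,_=cv2.Rodrigues(M[:3,:3])
    return cv2.projectPoints(np.asarray(P,float).reshape(-1,1,3),r,M[:3,3],K(c),c["distortion"])[0].reshape(-1,2)
def onz(c,uv,z,T=None):
    T=c["cam_to_world"] if T is None else T
    p=cv2.undistortPoints(np.asarray(uv,float).reshape(-1,1,2),K(c),c["distortion"]).reshape(-1,2)
    d=np.c_[p,np.ones(len(p))]@T[:3,:3].T
    o=T[:3,3]; s=(z-o[2])/d[:,2]
    return o+d*s[:,None]
def c2w(x,y,th,P):
    P=np.atleast_2d(np.asarray(P,float)); c,s=np.cos(th),np.sin(th)
    return np.c_[x+c*P[:,0]-s*P[:,1], y+s*P[:,0]+c*P[:,1], P[:,2]]
def w2c(x,y,th,P):
    P=np.atleast_2d(np.asarray(P,float)); c,s=np.cos(th),np.sin(th); a=P[:,0]-x;b=P[:,1]-y
    return np.c_[c*a+s*b,-s*a+c*b,P[:,2]]
E
python3 - <<'E'
from h import *
t=vision.camera("top"); s=vision.camera("side")
ct=lambda L:(np.array(L)+.5)/4-.5+[110,140]
cs=lambda L:(np.array(L)+.5)/4.2-.5+[200,120]
bed=np.array([[108,82,12],[108,-90,12],[-108,-90,12],[-108,82,12]],float)
topuv=ct([(438,66),(747,122),(684,515),(362,460)])
print(onz(t,topuv,12).round(1))
lug=np.array([[22,76,72],[22,60,72],[-22,60,72],[-22,76,72]],float)
luguv=ct([(405,203),(437,207),(424,300),(388,296)])
sb=bed[[0,1,2]]; sbuv=cs([(548,318),(510,545),(48,493)])
f=lambda p:np.r_[(proj(t,c2w(*p,bed))-topuv).ravel(),(proj(t,c2w(*p,lug))-luguv).ravel()]
g=lambda p:(proj(s,c2w(*p,sb))-sbuv).ravel()
a=least_squares(f,[500,60,-.1]); print(a.x,a.fun.reshape(-1,2).round(1))
b=least_squares(g,a.x); print(b.x,b.fun.reshape(-1,2).round(1))
p=least_squares(lambda p:np.r_[f(p),g(p)],a.x).x; print(p)
for n,L in dict(A=[(467,283),(497,284),(483,371),(450,369)],B=[(597,227),(628,229),(613,317),(583,316)]).items():
    print(n,w2c(*a.x,onz(t,ct(L),72)).round(1), w2c(*a.x,onz(t,ct(L),72)).mean(0))
print("rod tail,tip",w2c(*a.x,onz(t,ct([(82,195),(370,247),(60,190)]),55)).round(1))
print("circle dish, bottle", onz(t,ct([(147,405)]),16), onz(t,ct([(265,30)]),0))
print("box", onz(t,[(330,226),(404,229),(405,271),(329,270)],35).round(0))
E
```

```text
[[ 679.7   52.7   12. ]
 [ 645.1 -114.5   12. ]
 [ 434.   -74.6   12. ]
 [ 467.3   96.    12. ]]
[ 5.57525848e+02 -6.06787623e+00 -1.95358124e-01] [[-0.3  0.1]
 [ 0.3 -0.4]
 [-0.6 -0.1]
 [ 0.3 -0.1]
 [ 0.3  0.9]
 [ 0.   1.3]
 [-0.7 -0.7]
 [ 0.6 -1.1]]
[ 5.57263878e+02 -4.13671001e+00 -2.02052103e-01] [[ 0.6 -1.7]
 [ 0.2  1. ]
 [-0.8  0.1]]
[ 5.57339029e+02 -5.75459982e+00 -1.97472645e-01]
A [[-11.   38.6  72. ]
 [ -8.9  23.6  72. ]
 [-53.4  22.7  72. ]
 [-55.2  39.3  72. ]] [-32.10515727  31.03736476  72.        ]
B [[ 28.4 -21.1  72. ]
 [ 30.1 -36.8  72. ]
 [-15.3 -37.   72. ]
 [-17.4 -22.   72. ]] [  6.42873223 -29.23150768  72.        ]
rod tail,tip [[  1.4 246.6  55. ]
 [  0.3  92.8  55. ]
 [  2.  258.7  55. ]]
circle dish, bottle [[498.79941264 210.57007734  16.        ]] [[705.13680325 149.45503362   0.        ]]
box [[ 520. -180.   35.]
 [ 510. -340.   35.]
 [ 420. -338.   35.]
 [ 428. -175.   35.]]
```

```bash
cat >> h.py <<'E'
CH=[557.4,-5.8,-0.196]
def go(target=None,ch=None,psi=None):
    s=monitor.read_state(); 
    Rm=R.from_euler("xyz",s["eef_rot"]).as_matrix()
    print("t",round(s["clock"],2),"pos",s["eef_pos"].round(1),"rot",s["eef_rot"].round(4),"F",s["wrist_force"].round(1),"gap",round(s["finger_gap"],1),"ch",w2c(*CH,s["eef_pos"]).round(1))
    if psi is not None:
        Rt=R.from_euler("xyz",[np.pi,0,psi]).as_matrix()
        print("rotvec tool",R.from_matrix(Rm.T@Rt).as_rotvec().round(4))
    if ch is not None: target=c2w(*CH,ch)[0]
    if target is not None: print("target",np.round(target,1),"cm tool now",(Rm.T@(np.array(target)-s["eef_pos"])/10).round(3), "after turn", ((Rt.T@(np.array(target)-s["eef_pos"])/10).round(3) if psi is not None else ""))
E
python3 -c "
from h import *
go(ch=[-32,60,190],psi=np.pi/2-.196)"
```

```text
t 0.25 pos [ 239.1 -495.2  205.2] rot [-3.1411 -0.      0.4499] F [-0.3 -0.2  0. ] gap 94.0 ch [[-216.9 -542.   205.2]]
rotvec tool [-5.000e-04 -3.000e-04 -9.249e-01]
target [537.7  59.3 190. ] cm tool now [ 50.998 -36.944   1.54 ] after turn [60.199 18.49   1.518]
```

```bash
python3 -m jog '[[0,0,0,0,0,-0.132,100],[0,0,0,0,0,-0.132,100],[0,0,0,0,0,-0.132,100],[0,0,0,0,0,-0.132,100],[0,0,0,0,0,-0.132,100],[0,0,0,0,0,-0.132,100],[0,0,0,0,0,-0.132,100],[0,0,0,0,0,0,100]]'; python3 -c "
from h import *
go(ch=[-32,60,190],psi=np.pi/2-.196)"
```

```text
clock: 1.05
eef_pos: [239.1, -495.2, 205.3]
eef_rot: [-3.141, -0.0, 1.376]
wrist_force: [0.1, 0.8, -0.6]
finger_gap: 93.9
t 1.05 pos [ 239.1 -495.2  205.3] rot [-3.1414e+00 -2.0000e-04  1.3760e+00] F [ 0.1  0.8 -0.6] gap 93.9 ch [[-216.9 -542.   205.3]]
rotvec tool [-0.0002 -0.0002  0.0012]
target [537.7  59.3 190. ] cm tool now [60.181 18.56   1.542] after turn [60.204 18.489  1.532]
```

```bash
python3 -m jog '[[3.7,1.16,0,0,0,0,70],[3.7,1.16,0,0,0,0,70],[3.7,1.16,0,0,0,0,70],[3.7,1.16,0,0,0,0,70],[3.7,1.16,0,0,0,0,70],[3.7,1.16,0,0,0,0,70],[3.7,1.16,0,0,0,0,70],[3.7,1.16,0,0,0,0,70]]'; python3 -m jog '[[3.7,1.16,0,0,0,0,70],[3.7,1.16,0,0,0,0,70],[3.7,1.16,0,0,0,0,70],[3.7,1.16,0,0,0,0,70],[3.7,1.16,0,0,0,0,70],[3.7,1.16,0,0,0,0,70],[3.7,1.16,0,0,0,0,70],[0,0,0,0,0,0,70]]'; python3 -c "
from h import *
go(ch=[-32,60,190],psi=np.pi/2-.196)
c=vision.camera('wrist'); cv2.imwrite('pics/w1.png',c['color'])"
```

```text
clock: 1.85
eef_pos: [388.6, -221.7, 205.6]
eef_rot: [3.141, 0.0, 1.369]
wrist_force: [0.7, -0.4, 0.2]
finger_gap: 66.0
clock: 2.65
eef_pos: [519.5, 18.1, 205.1]
eef_rot: [-3.141, -0.0, 1.373]
wrist_force: [0.6, -0.4, 0.5]
finger_gap: 65.7
t 2.65 pos [519.5  18.1 205.1] rot [-3.1413e+00 -5.0000e-04  1.3729e+00] F [ 0.6 -0.4  0.5] gap 65.7 ch [[-41.9  16.  205.1]]
rotvec tool [-0.0003 -0.0005 -0.0019]
target [537.7  59.3 190. ] cm tool now [4.399 0.979 1.51 ] after turn [4.398 0.987 1.508]
```

View pics/w1.png

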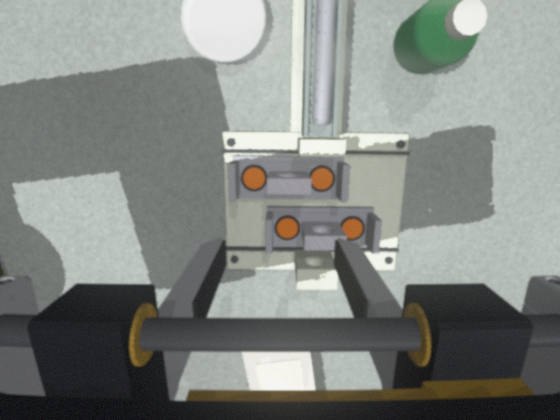

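```bash
python3 - <<'E'
import cv2
t=cv2.imread("pics/w1.png")
cv2.imwrite("pics/w1c.png",cv2.resize(t[110:295,215:415],None,fx=4,fy=4,interpolation=cv2.INTER_CUBIC)[:600] )
cv2.imwrite("pics/w1d.png",cv2.resize(t[230:295,270:360],None,fx=6,fy=6,interpolation=cv2.INTER_CUBIC) )
E
```

```text
(no output)
```

View pics/w1c.png

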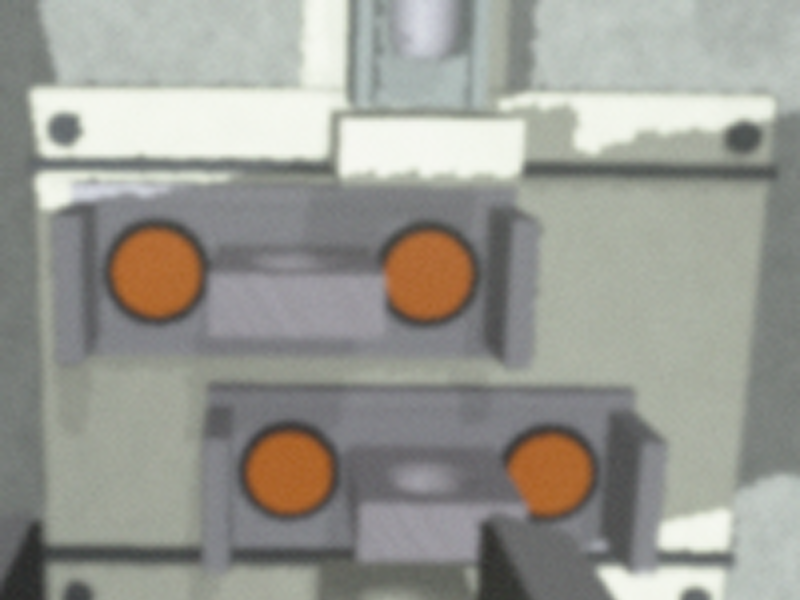

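View pics/w1d.png

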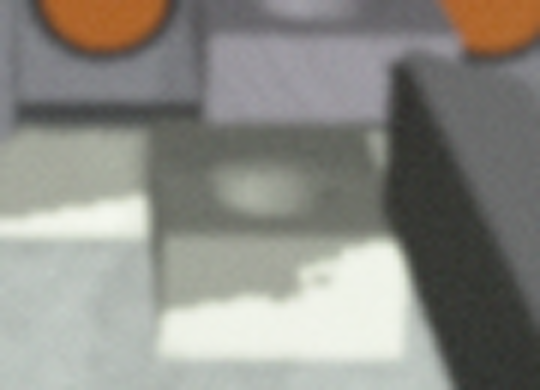

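```bash
python3 - <<'E'
from h import *
s=monitor.read_state(); c=vision.camera("wrist")
T=np.eye(4);T[:3,:3]=R.from_euler("xyz",[-3.1413,-.0005,1.3729]).as_matrix();T[:3,3]=[519.5,18.1,205.1]
T=T@c["tool_from_camera"]
f=lambda L,k,o:(np.array(L)+.5)/k-.5+o
q=lambda L:f(L,4,[215,110]); e=lambda L:f(L,6,[270,230])
W=lambda uv,z:w2c(*CH,onz(c,uv,z,T)).round(1)
print("first",W(q([(338,115),(525,117),(523,181),(340,178)]),72))
print("end",W(e([(160,235),(400,240),(405,357),(160,357)]),72))
print("A",W(q([(208,272),(386,274),(386,338),(208,336)]),72))
print("B",W(q([(357,498),(357,562)]),72))
print("Atabs",W(q([(55,208),(537,225)]),54))
print("bed",W(q([(32,90),(775,98)]),12))
print("B tabs",W(q([(207,405),(664,440)]),54))
print("holes plate A",W(q([(157,272),(430,274)]),20),"B",W(q([(290,472),(550,472)]),20))
print("rod tip",W(q([(428,60)]),49),W([(327,0)],58))
E
```

```text
first [[-23.   79.9  72. ]
 [ 22.2  79.6  72. ]
 [ 22.4  64.2  72. ]
 [-22.3  64.9  72. ]]
end [[-24.1 -56.7  72. ]
 [ 19.  -57.8  72. ]
 [ 21.  -81.2  72. ]
 [-23.8 -81.   72. ]]
A [[-54.8  41.8  72. ]
 [-10.6  41.3  72. ]
 [-10.2  25.   72. ]
 [-54.9  25.6  72. ]]
B [[-16.7 -17.5  72. ]
 [-16.3 -35.3  72. ]]
Atabs [[-95.1  55.7  54. ]
 [ 30.3  51.3  54. ]]
bed [[-107.2   84.9   12. ]
 [ 106.6   83.    12. ]]
B tabs [[-56.2   2.8  54. ]
 [ 68.3  -7.2  54. ]]
holes plate A [[-71.8  33.5  20. ]
 [  7.3  32.9  20. ]] B [[-33.  -27.3  20. ]
 [ 45.6 -27.4  20. ]]
rod tip [[ 1.2 92.9 49. ]] [[  2.  205.5  58. ]]
```

```bash
sed -i 's/^CH=.*/CH=[556.7,-4.3,-0.203]/' h.py; python3 -c "
from h import *
go(ch=[-32,30,38],psi=np.pi/2-.203)"
```

```text
t 2.75 pos [518.3  15.3 205.1] rot [-3.1409e+00  2.0000e-04  1.3722e+00] F [-0.3 -0.4 -0.5] gap 66.0 ch [[-41.6  11.5 205.1]]
rotvec tool [-0.0007  0.0002  0.0044]
target [531.4  31.5  38. ] cm tool now [ 1.854  0.979 16.709] after turn [ 1.854  0.959 16.71 ]
```

```bash
python3 -m jog '[[0.9,0.5,4,0,0,0.004,70],[0.9,0.5,4,0,0,0,70],[0,0,0,0,0,0,70],[0,0,0,0,0,0,70],[0,0,0,0,0,0,70]]'; python3 -c "
from h import *
go(ch=[-32,30,38],psi=np.pi/2-.203)
c=vision.camera('wrist'); cv2.imwrite('pics/w2.png',c['color']);t=c['color']
cv2.imwrite('pics/w2c.png',cv2.resize(t[0:340,160:480],None,fx=2.4,fy=2.4,interpolation=cv2.INTER_CUBIC)[:600] )
go()"
```

```text
clock: 3.25
eef_pos: [532.4, 29.8, 127.8]
eef_rot: [3.139, -0.0, 1.368]
wrist_force: [0.3, -0.1, -0.2]
finger_gap: 65.8
t 3.25 pos [532.4  29.8 127.8] rot [ 3.1387e+00 -5.0000e-04  1.3684e+00] F [ 0.3 -0.1 -0.2] gap 65.8 ch [[-30.7  28.5 127.8]]
rotvec tool [ 0.0029 -0.0005  0.0006]
target [531.4  31.5  38. ] cm tool now [ 0.144 -0.16   8.975] after turn [ 0.148 -0.135  8.975]
t 3.3 pos [532.5  29.9 127.7] rot [ 3.1384e+00 -6.0000e-04  1.3686e+00] F [-0.2 -0.1  0.1] gap 65.6 ch [[-30.6  28.6 127.7]]
```

View pics/w2.png

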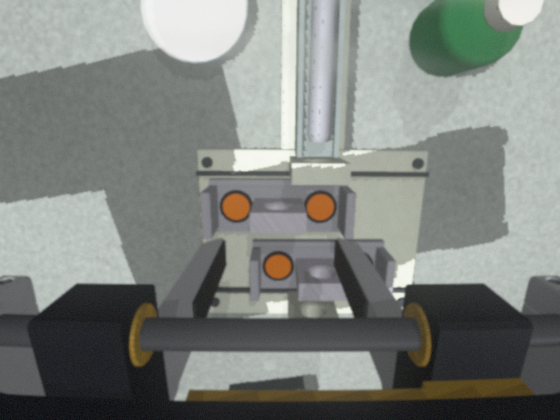

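```bash
python3 - <<'E'
import cv2
t=cv2.imread("pics/w2.png")
cv2.imwrite("pics/w2c.png",cv2.resize(t[135:320,190:390],None,fx=4,fy=4,interpolation=cv2.INTER_CUBIC)[:600] )
cv2.imwrite("pics/w2d.png",cv2.resize(t[100:250,280:440],None,fx=4,fy=4,interpolation=cv2.INTER_CUBIC) )
E
```

```text
(no output)
```

View pics/w2c.png

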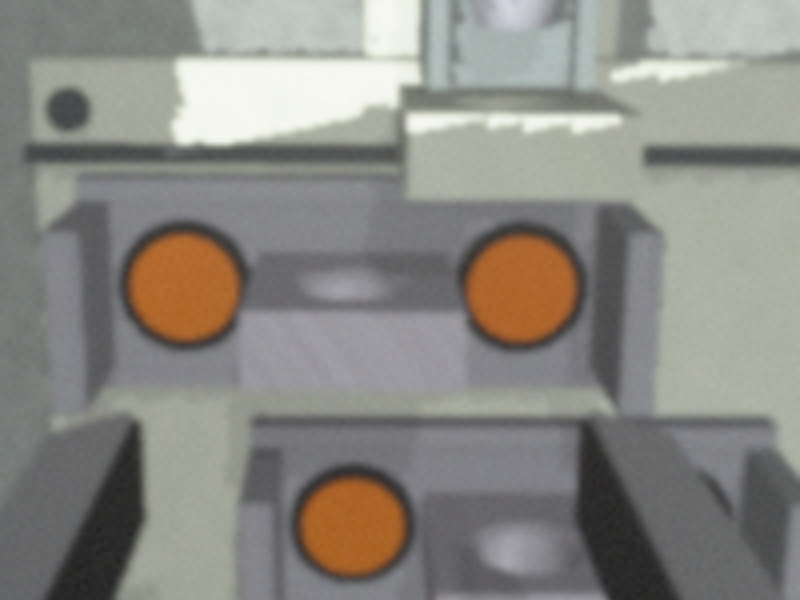

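View pics/w2d.png

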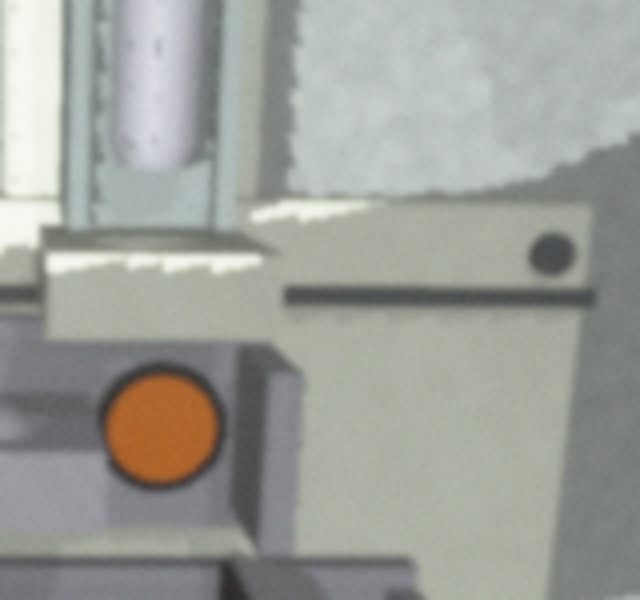

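```bash
python3 - <<'E'
from h import *
c=vision.camera("wrist")
T=np.eye(4);T[:3,:3]=R.from_euler("xyz",[3.1386,-.0005,1.3685]).as_matrix();T[:3,3]=[532.4,29.8,127.7]
T=T@c["tool_from_camera"]
f=lambda L,k,o:(np.array(L)+.5)/k-.5+o
q=lambda L:f(L,4,[190,135]); e=lambda L:f(L,4,[280,100])
W=lambda uv,z:w2c(*CH,onz(c,uv,z,T)).round(1)
print("first",W(q([(405,108),(640,112),(644,200),(405,197)]),72))
print("A",W(q([(240,311),(468,311),(468,388),(240,388)]),72))
print("bed",W(q([(30,58)]),12),W(e([(593,205)]),12))
print("holes plate A",W(q([(185,287),(522,287)]),20),"B",W(q([(353,525)]),20))
print("rod tip",W(e([(157,165)]),49),W([(323,0)],58))
go(ch=[-32,30,38],psi=np.pi/2-.203)
E
```

```text
first [[-22.2  78.5  72. ]
 [ 21.3  77.9  72. ]
 [ 23.   61.4  72. ]
 [-22.   61.8  72. ]]
A [[-53.5  39.6  72. ]
 [ -9.7  39.7  72. ]
 [ -9.3  24.1  72. ]
 [-53.8  24.   72. ]]
bed [[-106.3   83.4   12. ]] [[107.2  82.6  12. ]]
holes plate A [[-71.2  31.2  20. ]
 [  7.5  31.3  20. ]] B [[-31.9 -29.1  20. ]]
rod tip [[ 0.8 92.6 49. ]] [[-1.00e-01  1.91e+02  5.80e+01]]
t 3.35 pos [532.4  30.1 127.5] rot [ 3.1386e+00 -6.0000e-04  1.3688e+00] F [ 0.1 -0.7 -0. ] gap 66.1 ch [[-30.7  28.8 127.5]]
rotvec tool [ 0.003  -0.0006  0.001 ]
target [531.4  31.5  38. ] cm tool now [ 0.118 -0.152  8.948] after turn [ 0.123 -0.126  8.948]
```

```bash
python3 -m jog '[[0.13,-0.06,3,0.003,0,0,70],[0.13,-0.06,3,0,0,0,70],[0,0,1.5,0,0,0,70],[0,0,1.45,0,0,0,70],[0,0,0,0,0,0,70],[0,0,0,0,0,0,70]]'; python3 -c "
from h import *
go(ch=[-31.7,30,38],psi=np.pi/2-.203)
c=vision.camera('wrist'); cv2.imwrite('pics/w3.png',c['color'])"
```

```text
clock: 3.95
eef_pos: [531.4, 33.3, 36.9]
eef_rot: [-3.14, -0.0, 1.37]
wrist_force: [0.4, -0.1, 0.1]
finger_gap: 65.4
t 3.95 pos [531.4  33.3  36.9] rot [-3.1397e+00 -2.0000e-04  1.3697e+00] F [ 0.4 -0.1  0.1] gap 65.4 ch [[-32.3  31.7  36.9]]
rotvec tool [-0.0019 -0.0002  0.0019]
target [531.7  31.5  38. ] cm tool now [-0.172  0.063 -0.114] after turn [-0.172  0.064 -0.113]
```

View pics/w3.png

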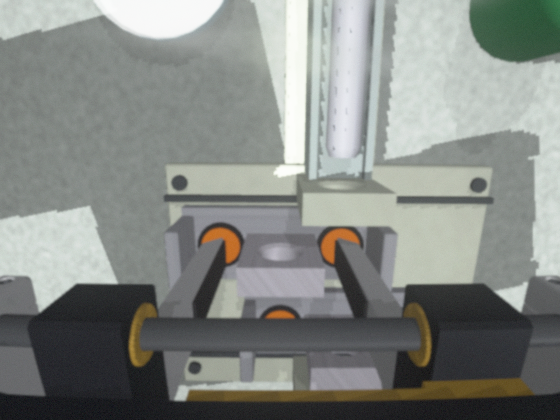

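```bash
python3 -m jog '[[0,0,0,0,0,0,40],[0,0,0,0,0,0,40],[0,0,0,0,0,0,40],[0,0,0,0,0,0,40],[0,0,0,0,0,0,40]]' 10; python3 -c "
from h import *
go(ch=[0,30,38],psi=np.pi/2-.203)"
```

```text
clock: 4.5
eef_pos: [531.2, 33.4, 36.3]
eef_rot: [-3.139, -0.0, 1.37]
wrist_force: [-1.2, -0.1, 5.4]
finger_gap: 44.3
t 4.5 pos [531.2  33.4  36.3] rot [-3.1393e+00 -1.0000e-04  1.3698e+00] F [-1.2 -0.1  5.4] gap 44.3 ch [[-32.6  31.8  36.3]]
rotvec tool [-0.0023 -0.0001  0.002 ]
target [562.7  25.1  38. ] cm tool now [-0.184  3.261 -0.174] after turn [-0.178  3.262 -0.166]
```

```bash
python3 -m jog '[[0,0.6,0,0,0,0,40],[0,0.8,0,0,0,0,40],[0,0.8,0,0,0,0,40],[0,0.8,0,0,0,0,40],[0,0.2,0,0,0,0,40],[0,0,0,0,0,0,40],[0,0,0,0,0,0,40]]'; python3 -c "
from h import *
go(ch=[0,30,38],psi=np.pi/2-.203)
c=vision.camera('wrist'); cv2.imwrite('pics/w4.png',c['color'])"
```

```text
clock: 5.2
eef_pos: [562.9, 26.8, 36.3]
eef_rot: [-3.14, 0.0, 1.37]
wrist_force: [2.4, -3.5, 5.4]
finger_gap: 43.7
t 5.2 pos [562.9  26.8  36.3] rot [-3.1402  0.      1.3697] F [ 2.4 -3.5  5.4] gap 43.7 ch [[-0.1 31.7 36.3]]
rotvec tool [-0.0014  0.      0.0019]
target [562.7  25.1  38. ] cm tool now [-0.167  0.014 -0.167] after turn [-0.167  0.015 -0.167]
```

View pics/w4.png

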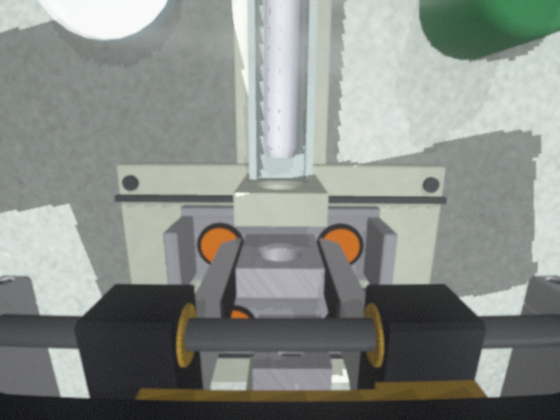

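```bash
python3 -m jog '[[0,0,0,0,0,0,68],[0,0,0,0,0,0,68],[0,0,-2.5,0,0,0,68],[0,0,-3,0,0,0,68],[-3.0,0.3,0,0,0,0,68],[-3.1,0.35,0,0,0,0,68],[0,0,0,0,0,0,68],[0,0,0,0,0,0,68]]'; python3 -c "
from h import *
go(ch=[6.5,-30,37],psi=np.pi/2-.203)
c=vision.camera('wrist'); cv2.imwrite('pics/w5.png',c['color'])"
```

```text
clock: 6.05
eef_pos: [556.4, -34.1, 90.6]
eef_rot: [-3.138, -0.0, 1.369]
wrist_force: [0.2, 0.4, 0.3]
finger_gap: 63.7
t 6.05 pos [556.4 -34.1  90.6] rot [-3.1379e+00 -2.0000e-04  1.3687e+00] F [0.2 0.4 0.3] gap 63.7 ch [[  5.7 -29.3  90.6]]
rotvec tool [-0.0037 -0.0002  0.0009]
target [557. -35.  37.] cm tool now [-0.074  0.099  5.355] after turn [-0.073  0.079  5.355]
```

View pics/w5.png

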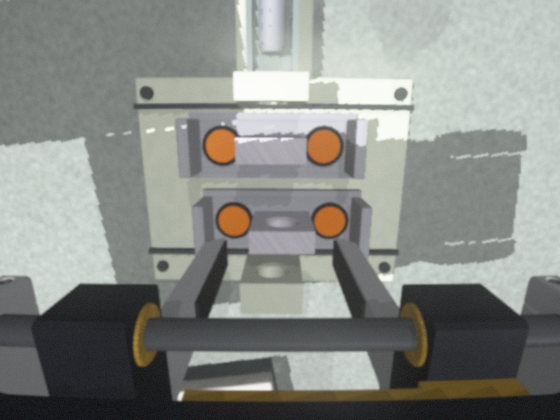

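```bash
python3 -m jog '[[0,0.05,2,-0.003,0,0,68],[0,0.03,2,0,0,0,68],[0,0,1.35,0,0,0,68],[0,0,0,0,0,0,68],[0,0,0,0,0,0,40],[0,0,0,0,0,0,40],[0,0,0,0,0,0,40],[0,0,0,0,0,0,40]]'; python3 -c "
from h import *
go(ch=[0,-30,37],psi=np.pi/2-.203)"
```

```text
clock: 6.9
eef_pos: [557.8, -34.2, 38.2]
eef_rot: [3.14, -0.0, 1.37]
wrist_force: [-2.0, 1.6, 5.4]
finger_gap: 44.1
t 6.9 pos [557.8 -34.2  38.2] rot [ 3.1404e+00 -3.0000e-04  1.3696e+00] F [-2.   1.6  5.4] gap 44.1 ch [[  7.1 -29.1  38.2]]
rotvec tool [ 0.0012 -0.0003  0.0018]
target [550.7 -33.7  37. ] cm tool now [-0.091 -0.708  0.114] after turn [-0.092 -0.707  0.115]
```

```bash
python3 -m jog '[[0,-0.35,0,0,0,0,40],[0,-0.35,0,0,0,0,40],[0,0,0,0,0,0,40],[0,0,0,0,0,0,40],[0,0,0,0,0,0,68],[0,0,0,0,0,0,68],[0,0,-3,0,0,0,68],[0,0,-3,0,0,0,68]]'; python3 -m jog '[[0,0,-4,0,0,0,30],[2,0,-4,0,0,0,30],[4,0,-3,0,0,0,10],[4,0,0,0,0,0,0],[2,0,0,0,0,0,0],[0,0,0,0,0,0,0],[0,0,0,0,0,0,0],[0,0,0,0,0,0,0]]'; python3 -c "
from h import *
go(ch=[0,275,49],psi=np.pi/2-.203)
c=vision.camera('wrist'); cv2.imwrite('pics/w6.png',c['color'])
t=c['color']
for n in ('side','top'): cv2.imwrite(f'pics/{n}6.png',vision.camera(n)['color'])
go()"
```

```text
clock: 7.7
eef_pos: [549.7, -32.8, 97.3]
eef_rot: [-3.139, 0.0, 1.37]
wrist_force: [0.3, -0.4, 0.3]
finger_gap: 63.7
clock: 8.5
eef_pos: [574.3, 83.8, 207.1]
eef_rot: [-3.141, 0.0, 1.369]
wrist_force: [0.5, 0.1, -0.1]
finger_gap: 3.4
t 8.5 pos [574.3  83.8 207.1] rot [-3.1412e+00  3.0000e-04  1.3690e+00] F [ 0.5  0.1 -0.1] gap 3.4 ch [[ -0.5  89.8 207.1]]
rotvec tool [-0.0004  0.0003  0.0012]
target [612.1 265.1  49. ] cm tool now [18.52   0.082 15.808] after turn [18.516  0.054 15.813]
t 8.65 pos [574.4  83.9 207.3] rot [-3.1415e+00  1.0000e-04  1.3686e+00] F [ 0.4 -1.3 -0.1] gap 0.6 ch [[ -0.5  89.9 207.3]]
```

View pics/w6.png

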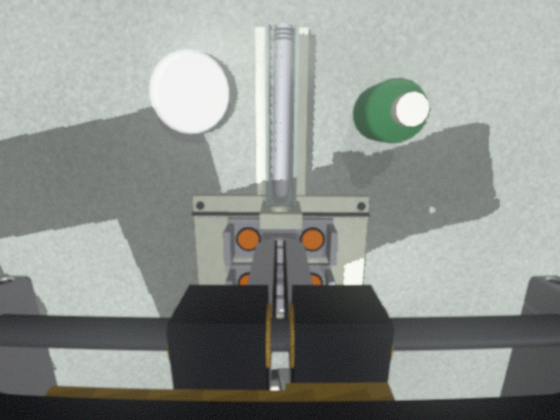

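```bash
python3 - <<'E'
import cv2
t=cv2.imread("pics/w6.png")
a=cv2.resize(t[5:65,235:335],None,fx=5,fy=5,interpolation=cv2.INTER_CUBIC)
s=cv2.imread("pics/side6.png"); b=cv2.resize(s[120:260,200:345],None,fx=4,fy=4,interpolation=cv2.INTER_CUBIC)
t=cv2.imread("pics/top6.png"); d=cv2.resize(t[140:280,110:310],None,fx=4,fy=4,interpolation=cv2.INTER_CUBIC)
cv2.imwrite("pics/a6.png",a);cv2.imwrite("pics/b6.png",b);cv2.imwrite("pics/d6.png",d)
E
```

```text
(no output)
```

View pics/a6.png

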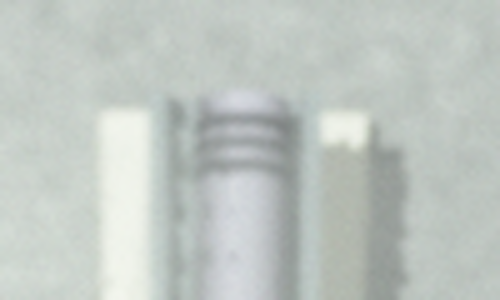

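View pics/b6.png

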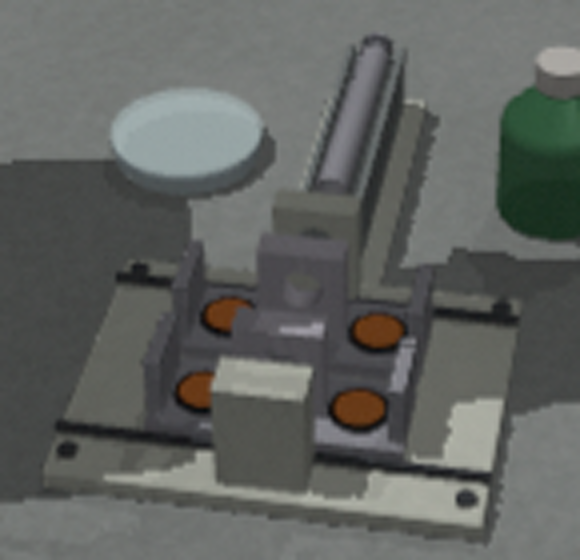

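View pics/d6.png

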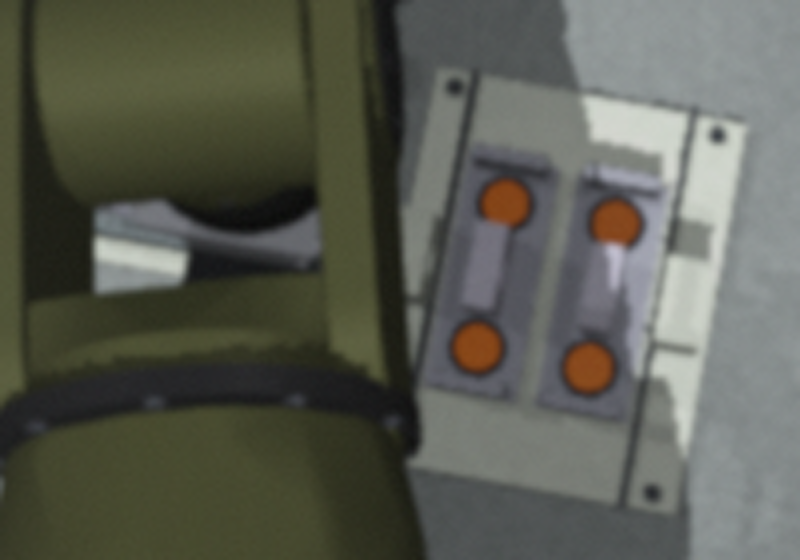

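```bash
python3 - <<'E'
from h import *
t=vision.camera("top")
ct=lambda L:(np.array(L)+.5)/4-.5+[110,140]
W=lambda L,z:w2c(*CH,onz(t,ct(L),z)).round(1)
print("screws",W([(455,87),(718,135),(652,493),(384,442)],12))
print("holesA",W([(506,204),(478,348)],20),"B",W([(616,222),(588,368)],20))
c=vision.camera("wrist"); s=monitor.read_state()
T=np.eye(4);T[:3,:3]=R.from_euler("xyz",s["eef_rot"]).as_matrix();T[:3,3]=s["eef_pos"];T=T@c["tool_from_camera"]
w=lambda L,z:w2c(*CH,onz(c,L,z,T)).round(1)
print("wrist holes A",w([(248.5,239),(312.5,239)],20),"screws",w([(200.5,205.5),(361.5,205.5)],12))
q=lambda L:(np.array(L)+.5)/5-.5+[235,5]
print("tail",w(q([(246,90)]),58),w(q([(246,90)]),49),"trough end floor sides",w(q([(100,108),(370,112)]),40),)
print("tip",w([(281,195)],55))
E
```

```text
screws [[ 99.2  69.3  12. ]
 [ 98.9 -75.9  12. ]
 [-97.5 -74.8  12. ]
 [-96.3  70.5  12. ]]
holesA [[ 40.   29.4  20. ]
 [-38.4  29.7  20. ]] B [[ 41.  -30.2  20. ]
 [-38.5 -29.6  20. ]]
wrist holes A [[-38.6  31.2  20. ]
 [ 39.9  31.4  20. ]] screws [[-97.2  71.4  12. ]
 [ 99.4  72.   12. ]]
tail [[  3.  260.7  58. ]] [[  3.1 263.3  49. ]] trough end floor sides [[-25.8 262.6  40. ]
 [ 27.9 262.   40. ]]
tip [[ 1.  94.1 55. ]]
```

```bash
sed -i 's/^CH=.*/CH=[557.7,-5.5,-0.203]/' h.py; python3 -m jog '[[3,0,0,0,0,0,0],[4,0,0,0,0,0,0],[4,0,0,0,0,0,0],[4,0.1,0,0,0,0,0],[3,0,0,0,0,0,0],[2,0,0,0,0,0,0],[0,0,3,0,0,0,0],[0,0,0,0,0,0,0]]'; python3 -c "
from h import *
go(ch=[0.5,290,49],psi=np.pi/2-.203)"
```

```text
clock: 9.55
eef_pos: [614.0, 280.2, 173.3]
eef_rot: [-3.136, 0.003, 1.37]
wrist_force: [0.1, 0.1, -0.8]
finger_gap: 0.5
t 9.55 pos [614.  280.2 173.3] rot [-3.1364  0.0035  1.3703] F [ 0.1  0.1 -0.8] gap 0.5 ch [[ -2.4 291.2 173.3]]
rotvec tool [-0.0052  0.0035  0.0025]
target [616.7 278.4  49. ] cm tool now [-0.079  0.36  12.43 ] after turn [-0.122  0.295 12.431]
```

```bash
python3 -m jog '[[0,0.15,4,0,0,0,0],[0,0.12,4,0,0,0,0],[0,0,2.5,0,0,0,0],[0,0,1.5,0,0,0,0],[0,0,0,0,0,0,0],[0,0,0,0,0,0,0]]'; python3 -c "
from h import *
go(ch=[0.5,290,49],psi=np.pi/2-.203)
for n in ('wrist','side'): cv2.imwrite(f'pics/{n}7.png',vision.camera(n)['color'])"
```

```text
clock: 10.15
eef_pos: [618.8, 280.0, 59.1]
eef_rot: [3.14, -0.001, 1.369]
wrist_force: [0.2, -0.1, 0.8]
finger_gap: 0.6
t 10.15 pos [618.8 280.   59.1] rot [ 3.1400e+00 -1.0000e-03  1.3695e+00] F [ 0.2 -0.1  0.8] gap 0.6 ch [[  2.3 292.   59.1]]
rotvec tool [ 0.0016 -0.001   0.0017]
target [616.7 278.4  49. ] cm tool now [-0.198 -0.177  1.011] after turn [-0.197 -0.175  1.012]
```

View pics/wrist7.png

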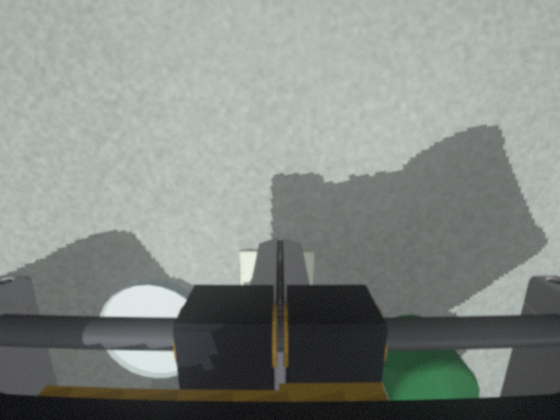

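View pics/side7.png

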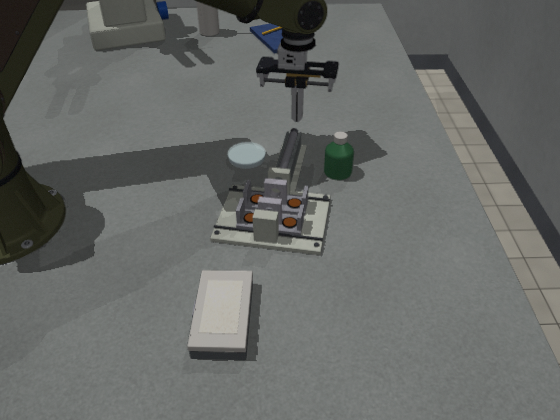

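```bash
python3 -m jog '[[0,-0.15,1.0,0.002,0,0,0],[0,0,0,0,0,0,0],[0,0,0,0,0,0,0],[0,0,0,0,0,0,0]]'; python3 -c "
from h import *
go(ch=[0.5,290,48.5],psi=np.pi/2-.203)"
```

```text
clock: 10.65
eef_pos: [616.6, 280.4, 47.5]
eef_rot: [-3.14, -0.0, 1.37]
wrist_force: [-0.1, -0.3, -0.5]
finger_gap: 0.3
t 10.65 pos [616.6 280.4  47.5] rot [-3.1398e+00 -1.0000e-04  1.3698e+00] F [-0.1 -0.3 -0.5] gap 0.3 ch [[1.000e-01 2.919e+02 4.750e+01]]
rotvec tool [-0.0018 -0.0001  0.002 ]
target [616.7 278.4  48.5] cm tool now [-0.186  0.043 -0.097] after turn [-0.186  0.043 -0.097]
```

```bash
python3 -m jog '[[-0.8,0.02,-0.08,0,0,0.002,0],[-0.8,0,0,0,0,0,0],[-0.8,0,0,0,0,0,0],[0,0,0,0,0,0,0]]'; python3 -c "
from h import *
go(psi=np.pi/2-.203)"; python3 -m jog '[[-0.8,0,0,0,0,0,0],[-0.8,0,0,0,0,0,0],[0,0,0,0,0,0,0]]'; python3 -c "
from h import *
go(psi=np.pi/2-.203)
for n in ('side','wrist'): cv2.imwrite(f'pics/{n}8.png',vision.camera(n)['color'])
t=cv2.imread('pics/side8.png');cv2.imwrite('pics/b8.png',cv2.resize(t[80:260,200:345],None,fx=4,fy=4,interpolation=cv2.INTER_CUBIC)[:600])"
```

```text
clock: 11.05
eef_pos: [611.9, 255.5, 48.4]
eef_rot: [-3.14, 0.0, 1.367]
wrist_force: [0.3, 0.0, -0.1]
finger_gap: 0.4
t 11.05 pos [611.9 255.5  48.4] rot [-3.1396  0.      1.3667] F [ 0.3  0.  -0.1] gap 0.4 ch [[  0.5 266.6  48.4]]
rotvec tool [-0.002   0.     -0.0011]
clock: 11.35
eef_pos: [608.6, 240.0, 48.3]
eef_rot: [-3.14, 0.0, 1.367]
wrist_force: [0.2, 0.1, -0.3]
finger_gap: 0.5
t 11.35 pos [608.6 240.   48.3] rot [-3.1396e+00  2.0000e-04  1.3671e+00] F [ 0.2  0.1 -0.3] gap 0.5 ch [[  0.4 250.8  48.3]]
rotvec tool [-0.002   0.0002 -0.0007]
```

View pics/b8.png

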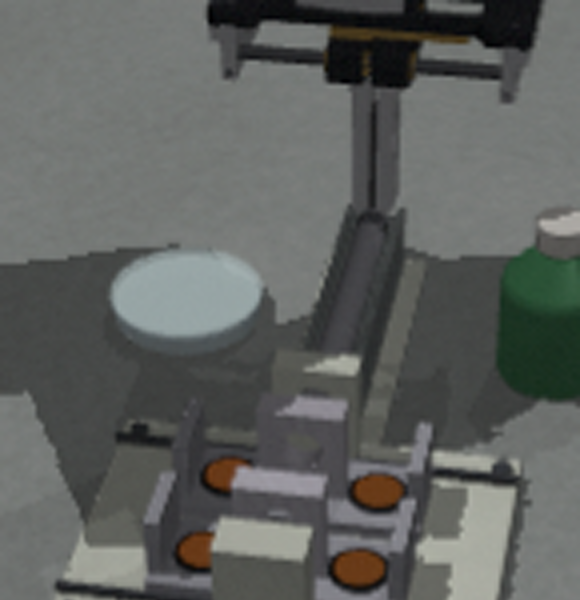

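```bash
python3 -m jog '[[-0.8,0,0,0,0,0,0],[-0.8,0,0,0,0,0,0],[-0.8,0,0,0,0,0,0],[-0.8,0,0,0,0,0,0]]'; python3 -c "
from h import *
go(psi=np.pi/2-.203)
for n in ('side','wrist'): cv2.imwrite(f'pics/{n}9.png',vision.camera(n)['color'])
t=cv2.imread('pics/side9.png');cv2.imwrite('pics/b9.png',cv2.resize(t[80:260,200:345],None,fx=4,fy=4,interpolation=cv2.INTER_CUBIC)[:600])"
```

```text
clock: 11.85
eef_pos: [602.0, 208.9, 48.1]
eef_rot: [-3.139, 0.0, 1.368]
wrist_force: [0.4, 2.6, -0.0]
finger_gap: 0.5
t 11.85 pos [602.  208.9  48.1] rot [-3.1395e+00  1.0000e-04  1.3677e+00] F [ 0.4  2.6 -0. ] gap 0.5 ch [[2.00e-01 2.19e+02 4.81e+01]]
rotvec tool [-0.0021  0.0001 -0.0001]
```

View pics/b9.png

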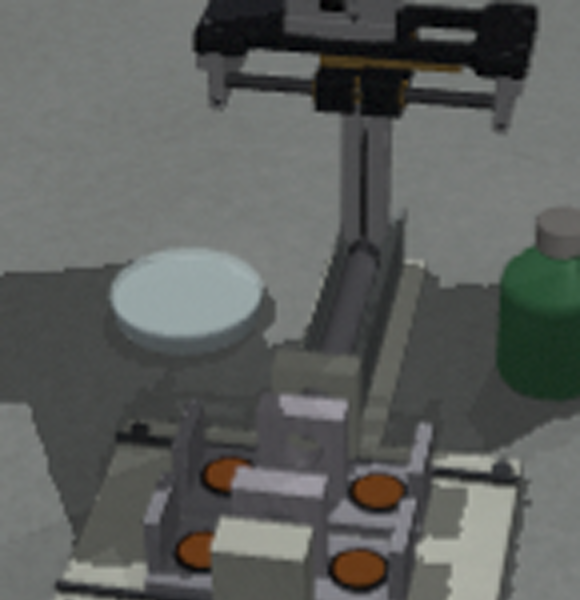

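View pics/wrist9.png

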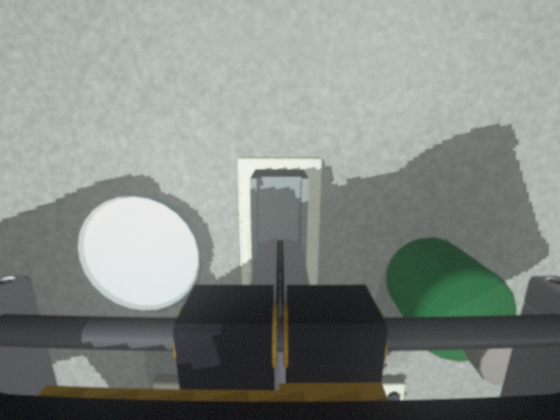

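```bash
for i in 1 ; do python3 -m jog '[[-0.6,0,0,0,0,0,0],[-0.6,0,0,0,0,0,0],[-0.6,0,0,0,0,0,0]]'; python3 -m jog '[[-0.6,0,0,0,0,0,0],[-0.6,0,0,0,0,0,0],[-0.6,0,0,0,0,0,0]]';done;  python3 -c "
from h import *
go(psi=np.pi/2-.203)
for n in ('side','wrist'): cv2.imwrite(f'pics/{n}10.png',vision.camera(n)['color'])
t=cv2.imread('pics/side10.png');cv2.imwrite('pics/b10.png',cv2.resize(t[80:260,200:345],None,fx=4,fy=4,interpolation=cv2.INTER_CUBIC)[:600])"
```

```text
clock: 12.25
eef_pos: [598.5, 191.8, 48.2]
eef_rot: [-3.14, -0.0, 1.368]
wrist_force: [0.9, 1.9, 0.3]
finger_gap: 0.3
clock: 12.55
eef_pos: [594.9, 174.0, 48.2]
eef_rot: [-3.14, -0.0, 1.368]
wrist_force: [0.5, 2.6, 1.3]
finger_gap: 0.4
t 12.55 pos [594.9 174.   48.2] rot [-3.1397e+00 -1.0000e-04  1.3678e+00] F [0.5 2.6 1.3] gap 0.4 ch [[  0.2 183.3  48.2]]
rotvec tool [-0.0019 -0.0001 -0.    ]
```

View pics/b10.png

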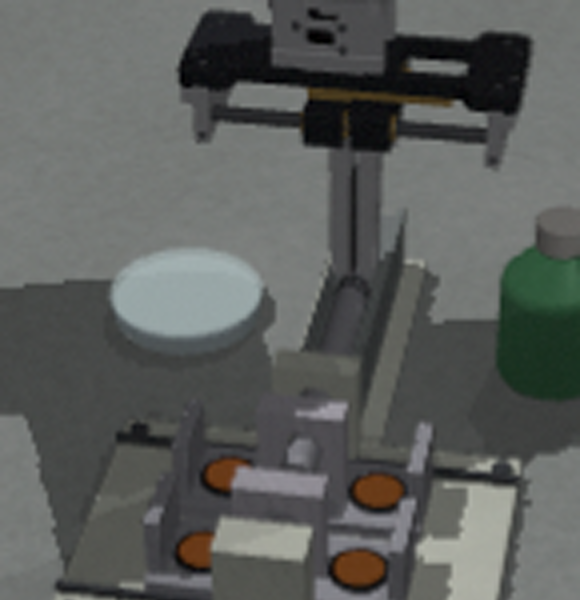

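```bash
python3 -m jog '[[-0.6,0,0,0,0,0,0],[-0.6,0,0,0,0,0,0],[-0.6,0,0,0,0,0,0],[-0.6,0,0,0,0,0,0]]'; python3 -m jog '[[-0.5,0,0,0,0,0,0],[-0.5,0,0,0,0,0,0],[-0.5,0,0,0,0,0,0]]';python3 -m jog '[[-0.5,0,0,0,0,0,0],[-0.5,0,0,0,0,0,0]]';  python3 -c "
from h import *
go(psi=np.pi/2-.203)
for n in ('side',): cv2.imwrite(f'pics/{n}11.png',vision.camera(n)['color'])
t=cv2.imread('pics/side11.png');cv2.imwrite('pics/b11.png',cv2.resize(t[110:260,200:345],None,fx=4,fy=4,interpolation=cv2.INTER_CUBIC)[:600])"
```

```text
clock: 13.05
eef_pos: [590.1, 150.5, 48.2]
eef_rot: [-3.14, -0.0, 1.368]
wrist_force: [1.3, 2.9, 1.2]
finger_gap: 0.5
clock: 13.35
eef_pos: [586.9, 135.8, 48.0]
eef_rot: [-3.139, 0.0, 1.368]
wrist_force: [1.0, 2.4, -0.3]
finger_gap: 0.5
clock: 13.55
eef_pos: [584.9, 126.0, 48.0]
eef_rot: [-3.139, 0.0, 1.368]
wrist_force: [0.6, 1.7, 0.5]
finger_gap: 0.8
t 13.55 pos [584.9 126.   48. ] rot [-3.1393e+00  2.0000e-04  1.3677e+00] F [0.6 1.7 0.5] gap 0.8 ch [[  0.2 134.3  48. ]]
rotvec tool [-0.0022  0.0002 -0.0001]
```

View pics/b11.png

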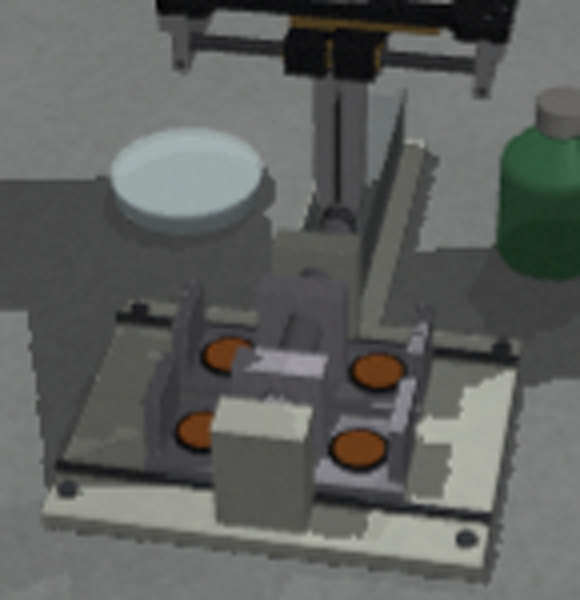

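```bash
python3 -m jog '[[-0.4,0,0,0,0,0,0],[-0.4,0,0,0,0,0,0],[-0.4,0,0,0,0,0,0]]'; python3 -m jog '[[-0.4,0,0,0,0,0,0],[-0.4,0,0,0,0,0,0],[-0.3,0,0,0,0,0,0]]';python3 -m jog '[[-0.3,0,0,0,0,0,0],[-0.3,0,0,0,0,0,0]]';  python3 -c "
from h import *
go(psi=np.pi/2-.203)"
```

```text
clock: 13.9
eef_pos: [582.5, 114.4, 48.1]
eef_rot: [-3.139, 0.0, 1.368]
wrist_force: [0.8, 3.6, -0.2]
finger_gap: 0.6
clock: 14.2
eef_pos: [580.3, 103.6, 48.1]
eef_rot: [-3.139, -0.0, 1.368]
wrist_force: [-0.8, 2.8, -0.6]
finger_gap: 0.3
clock: 14.4
eef_pos: [579.2, 97.9, 48.1]
eef_rot: [-3.14, -0.0, 1.368]
wrist_force: [-0.3, 3.1, -0.5]
finger_gap: 0.4
t 14.4 pos [579.2  97.9  48.1] rot [-3.1395e+00 -1.0000e-04  1.3678e+00] F [-0.3  3.1 -0.5] gap 0.4 ch [[  0.2 105.6  48.1]]
rotvec tool [-0.0021 -0.0001  0.    ]
```

Now creeping for the bottom contact.

```bash
python3 -m jog '[[-0.2,0,0,0,0,0,0],[-0.2,0,0,0,0,0,0]]'|grep -E "pos|force"; python3 -m jog '[[-0.15,0,0,0,0,0,0]]'|grep -E "pos|force"; python3 -m jog '[[-0.1,0,0,0,0,0,0]]'|grep -E "pos|force"; python3 -c "
from h import *
go()"
```

```text
eef_pos: [578.4, 94.1, 48.1]
wrist_force: [-0.8, 3.1, -1.1]
eef_pos: [578.1, 92.7, 48.1]
wrist_force: [-0.2, 10.3, 0.1]
eef_pos: [578.1, 92.6, 48.2]
wrist_force: [0.8, 13.6, -1.7]
t 14.8 pos [578.1  92.6  48.2] rot [-3.1399e+00 -1.9000e-03  1.3676e+00] F [ 0.8 13.6 -1.7] gap 0.4 ch [[  0.2 100.2  48.2]]
```

```bash
python3 -m jog '[[-0.1,0,0,0,0,0,0]]'|grep -E "pos|force"; python3 -m jog '[[-0.1,0,0,0,0,0,0]]'|grep -E "pos|force"; python3 -m jog '[[0,0,0,0,0,0,0],[0,0,0,0,0,0,0]]'|grep -E "pos|force"; python3 -c "
from h import *
go()"
```

```text
eef_pos: [578.1, 92.5, 48.4]
wrist_force: [2.1, 19.5, -0.9]
eef_pos: [578.2, 92.3, 48.6]
wrist_force: [4.3, 25.7, -1.5]
eef_pos: [578.2, 92.4, 48.6]
wrist_force: [3.0, 21.4, -1.2]
t 15.2 pos [578.2  92.4  48.6] rot [-3.1413 -0.0044  1.3683] F [ 3.  21.4 -1.2] gap 0.4 ch [[  0.4 100.   48.6]]
```

```bash
python3 -m jog '[[0.5,0,0,0,0,0,0],[1,0,0,0,0,0,0],[1,0,0,0,0,0,0],[0,0,-3,0,0,0,0],[0,0,-4,0,0,0,0],[0,0,-3,0,0,0,0],[0,0,0,0,0,0,0],[0,0,0,0,0,0,0]]';  python3 -c "
from h import *
go()
for n in ('side','wrist','top'): cv2.imwrite(f'pics/{n}12.png',vision.camera(n)['color'])
t=cv2.imread('pics/side12.png');cv2.imwrite('pics/b12.png',cv2.resize(t[130:260,200:345],None,fx=4.5,fy=4.5,interpolation=cv2.INTER_CUBIC)[:600])
go()"
```

```text
clock: 16.0
eef_pos: [582.9, 114.5, 148.1]
eef_rot: [-3.14, 0.0, 1.368]
wrist_force: [-0.2, -0.7, -1.1]
finger_gap: 0.5
t 16.0 pos [582.9 114.5 148.1] rot [-3.1402  0.      1.3679] F [-0.2 -0.7 -1.1] gap 0.5 ch [[  0.5 122.6 148.1]]
t 16.15 pos [582.2 114.2 146.7] rot [-3.1374e+00  9.0000e-04  1.3679e+00] F [-0.3  0.  -0.8] gap 0.5 ch [[-1.000e-01  1.222e+02  1.467e+02]]
```

View pics/b12.png

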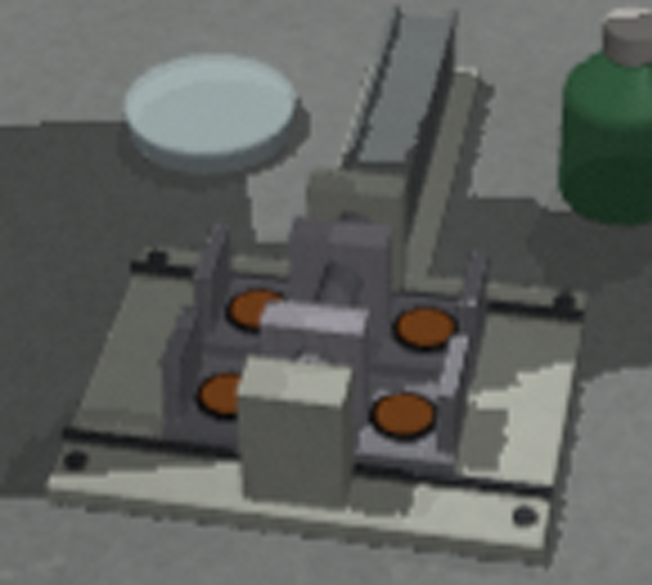

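View pics/wrist12.png

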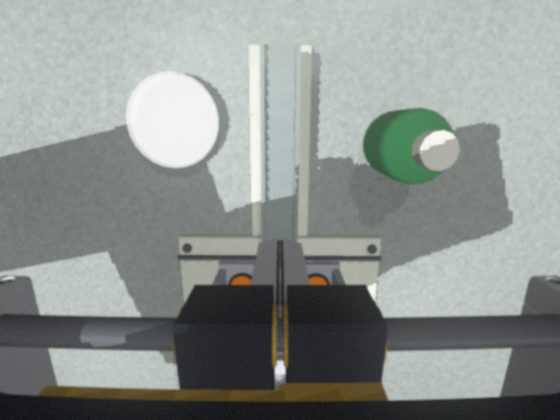

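```bash
python3 -m jog '[[-3,0,0,0,0,0,0],[-4,0,0,0,0,0,50],[-4,0,0,0,0,0,80],[-4,0,0,0,0,0,100],[-2,0,0,0,0,0,100],[0,0,0,0,0,0,100],[0,0,0,0,0,0,100],[0,0,0,0,0,0,100]]';  python3 -c "
from h import *
go()
c=vision.camera('wrist'); go()
t=c['color'];cv2.imwrite('pics/w13.png',t);cv2.imwrite('pics/w13c.png',cv2.resize(t[70:260,180:380],None,fx=4,fy=4,interpolation=cv2.INTER_CUBIC)[:600])
cv2.imwrite('pics/w13d.png',cv2.resize(t[100:320,180:380],None,fx=2.7,fy=2.7,interpolation=cv2.INTER_CUBIC)[:600])"
```

```text
clock: 16.95
eef_pos: [548.6, -51.3, 147.7]
eef_rot: [-3.139, -0.0, 1.369]
wrist_force: [0.9, 1.1, 1.2]
finger_gap: 53.1
t 16.95 pos [548.6 -51.3 147.7] rot [-3.1389e+00 -1.0000e-04  1.3687e+00] F [0.9 1.1 1.2] gap 53.1 ch [[  0.3 -46.7 147.7]]
t 17.0 pos [548.6 -51.2 147.8] rot [-3.1390e+00 -1.0000e-04  1.3691e+00] F [ 0.6  0.6 -0.1] gap 57.2 ch [[  0.3 -46.6 147.8]]
```

View pics/w13.png

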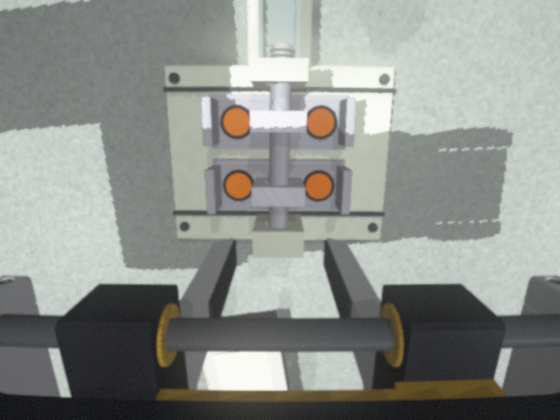

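View pics/w13c.png

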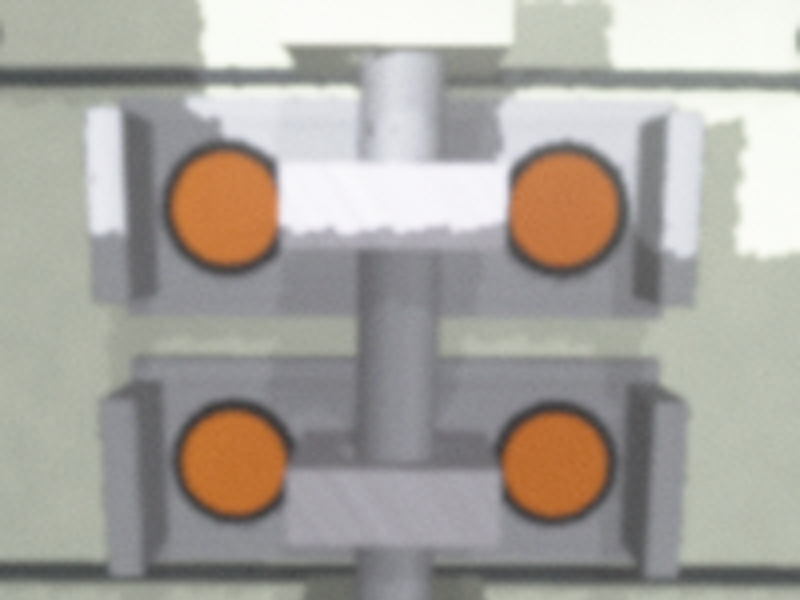

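```bash
python3 - <<'E'
import cv2
t=cv2.imread("pics/w13.png")
cv2.imwrite("pics/w13e.png",cv2.resize(t[25:100,240:330],None,fx=7,fy=7,interpolation=cv2.INTER_CUBIC))
E
```

```text
(no output)
```

View pics/w13e.png

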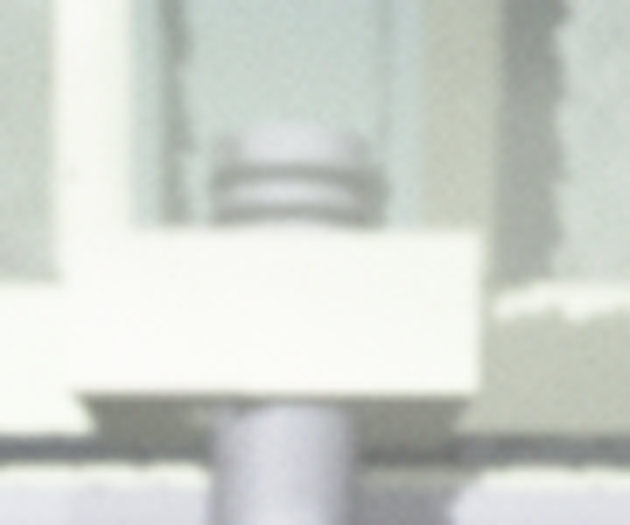

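```bash
python3 - <<'E'
from h import *
c=vision.camera("wrist"); s=monitor.read_state()
T=np.eye(4);T[:3,:3]=R.from_euler("xyz",s["eef_rot"]).as_matrix();T[:3,3]=s["eef_pos"];T=T@c["tool_from_camera"]
q=lambda L:(np.array(L)+.5)/7-.5+[240,25]
w=lambda L,z:w2c(*CH,onz(c,q(L),z,T)).round(1)
print("tail",w([(290,122),(250,138)],58),"lug",w([(285,228),(285,392)],72))
q=lambda L:(np.array(L)+.5)/4-.5+[180,70]
print("A",w([(278,205),(508,205)],72).tolist(),"B",w([(286,505),(500,505)],72).tolist())
E
```

```text
tail [[ 0.9 92.7 58. ]
 [-3.5 91.  58. ]] lug [[ 0.4 78.9 72. ]
 [ 0.5 62.3 72. ]]
A [[-23.7, 32.6, 72.0], [21.0, 32.7, 72.0]] B [[-23.3, -27.1, 72.0], [20.8, -26.9, 72.0]]
```

```bash
python3 -m jog '[[0,0,-3,0,0,0,100],[0,0,-2,0,0,0,100],[0,0,0,0,0,0,100],[0,0,0,0,0,0,100]]'; python3 -c "
from cell import vision
import cv2
cv2.imwrite('pics/side14.png',vision.camera('side')['color'])"
```

```text
clock: 17.45
eef_pos: [548.6, -51.8, 197.7]
eef_rot: [-3.139, 0.0, 1.369]
wrist_force: [0.6, -0.4, -1.0]
finger_gap: 92.1
```

View pics/side14.png

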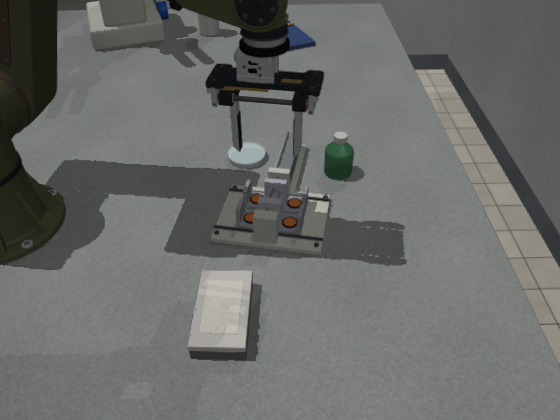

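The dish (247,155), bottle (339,158) and box (222,313) are where they were at the start, and the gripper is clear of everything.

```bash
python3 -c "
from cell import order
print(order.sign_off())"
```

```text
the job is handed in; nothing more can be done
None
```

The filter changer is locked for transport and the job is handed in. The robot clock read about 17.5 s of the 64 s allowed.

- **Slides:** I gripped each slide by its lug and moved A by about +32 mm and B by about -7 mm. In the pictures both then stood within about 1 mm of the line of the fixed lugs.
- **Rod:** I pushed it by its tail with shut fingers at about 2–4 N until it hit a firm stop. I pressed on it with up to about 26 N and it moved no further.
- **Last checks:**
  - The wrist picture shows the rod through the first lug and both slide lugs and into the end lug.
  - The tail stands 13.8 mm out of the first lug's mouth by my measurement, against 14 mm expected.
  - The dish, bottle and box sit at the same pixels as at the start.
  - The gripper ended open and clear, with about zero wrist force.
- **Disagreements:** The top and wrist cameras differed by 1–3 mm along the rod. Part of that came from one picture taken while the arm was still settling. I retook it, and the outcome was not affected.

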